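Shim the rocking microscope

TASK

One foot of the stereo microscope (at the post-side corner nearest the wedge) is too short, so its stand rocks: push the wooden wedge along the table, thin end first, under that short foot until it is snug and takes up the gap, without jacking the microscope up off its other feet. Then press down firmly on top of the base right above that foot to prove that it no longer rocks, and leave the wedge in place. Only push and press: nothing is picked up, the microscope is not shoved out of its place, and the other things on the table stay where they are.

Things in the scene. Friction and masses are not known exactly. Their poses are not given: they have to be found in the camera images.
- microscope: Loose white stereo microscope, about 2.6 kg. Origin on the table under the middle of its square base; z up. Base 260 x 260 mm, underside 22 mm and top 46 mm above the table, on four black rubber feet 24 mm across at x, y = +-105 mm. Post 28 mm across (collar 52 mm) at x = -85, y = 0; head and eyepieces within 55 mm of y = 0, from 160 to 370 mm up. Its post side (-x) faces the robot.
- short_foot: The too-short foot, at x = -105, y = -105 mm of the microscope's frame: post side, the robot's right. Origin at the lowest point of its ball-shaped bottom (10 mm radius), 6 to 10 mm above the table, different each time; its length is fixed. The microscope stands on the other three feet; 3 to 5 N of press above this one would tip it.
- foot_tip (a point): The lowest point of the short foot.
- press_spot (a point): Point on the flat top of the base right above the short foot, 46 mm above the table and 25 mm from two edges. Pressing within 40 mm of it, with the fingertips, is good; 5 to 15 N is a firm press.
- wedge: Loose wooden wedge, about 60 g, 90 mm long (x), 45 mm wide (y). Origin under its centre, on the table; x points to the THIN end, 3 mm thick (x = +45), rising evenly to 16 mm at the flat thick end (x = -45). Lies beyond the base's right (-y) side, thin end roughly to the foot. Slides with under 1 N; when it bears on the foot (21 to 49 mm behind its thin end) the push rises past 3 N. Stays where left.
- lens_cap: Black plastic ring, 44 mm across, 12 mm high, a bystander; origin under its centre.
- dish: Shallow glass dish, 90 mm across, 16 mm high, a bystander; origin under its centre.
- wash_bottle: White plastic bottle, 64 mm across, 150 mm tall, a bystander; origin under its centre.
- jar: Amber glass jar with black lid, 56 mm across, 70 mm tall, a bystander; origin under its centre.
- probe: Screwdriver-like probe, 150 mm long, lying, a bystander.
- rock: Grey rock sample, 80 mm across, 34 mm high, a bystander; origin under its centre.

How it is judged:
By the outcome, as a careful person would: the job done as asked, in the order asked, and still so for the second after the job is handed in, with the robot touching nothing.
It also fails if it takes over 58 s, if anything falls off the work surface, if the arm or the gripper's body presses on something with over 40 N, if the wrist force passes 120 N, or if a joint passes its speed limit or range.

ROBOT

A 6-joint arm with a two-finger parallel gripper is mounted at the origin on the work surface. World frame = base frame: x ahead of the robot, y to its left, z up, the work surface at z = 0. Lengths are in m, angles in rad, forces in N, time in s.
With the tool pointing down it reaches from about 0.425 to 1.125 m from the base axis. Payload 14.9 kg.
Tool frame: the origin (TCP) lies at the very end of the fingers, on their centre line; the grasp point (between the pads) lies manip.grip_point_offset behind it (manip.grip_point_offset is the distance from the TCP to the grasp point, in m); z points along the fingers, y is the line along which they close (so a half turn about z gives the same grasp; the last joint's range is limited). The gripper opens to 91 mm and grips with 3 to 60 N. Pads are 32 mm wide; open, the fingers measure 118 mm over their backs; the gripper's body (76 mm by 178 mm) begins 60 mm behind the grasp point.
Start: joints at [1.172, 0.379, 1.734, -0, 1.028, -0.033], TCP at [0.25, 0.654, 0.214] pointing down, gripper open.
Joint ranges: [-2.77, 2.77], [-0.74, 2.19], [0, 2.66], [-1.06, 4.2], [0.31, 2.87], [-3.08, 3.08]. Speed limits (rad/s): [1.89, 1.89, 2.39, 3.14, 3.14, 3.14].

INTERFACE

Orientations are given as a unit quaternion [w, x, y, z].
In Python, from workcell import state, cams, manip, spotter gives the robot as it stands.
- The arm moves only by the shell command python3 -m crank 'ROWS'. ROWS is JSON, a list of rows, each a list of 5 numbers: the finger opening in mm, from 0 to 91.2, then the shift along the tool's x, y, z in units of 60 mm (1.0 is 60 mm), then the turn about the tool's z in units of 10 degrees (1.0 is 10 degrees). A call has 1 to 12 rows; each row shifts and turns the commanded pose from where the row before left it, along the tool's axes as they then stand; what a row does not reach is not made up. A row lasts 1/8 s, in which the tool goes at most 62.5 mm and 10.7 degrees, less where a joint would pass 70% of its speed; a pose out of reach is approached as far as the arm can. A call is refused whole if a number of a shift passes 1 or a number of a turn 1, either way. A call with a gripper value outside its range is refused whole. The fingers move at their own pace and stop on an object; the grip force is fixed at half the most. Time passes only in rows, so rows that do not move let the fingers close. It gives the time, the measured TCP pose, the force, the opening and the grip force at its end, in the units of the state.
- state(): the state, without advancing time (a new reading comes with each control period).
- cams.snapshot(name): name is "side" or "top" or "wrist"; returns the picture (384x512x3 uint8, red, green, blue); there is no depth.
- cams.camera_params(name): a dict with "vertical_fov" (degrees; the focal length in pixels is half the picture's height over the tangent of half this angle, whatever the lens; pixels are square), "cx", "cy" (the principal point, pixels), "k1" (the pictures are not rectified: a ray, as slopes to the right and down, at radius r is drawn at 1 + k1 r^2 times it, then the intrinsics apply), "rvec" (rotation vector, rad) and "tvec" (3), from world to camera coordinates, as OpenCV has them. Camera axes: x right, y down, z forward; pixel columns grow to the right and rows downward; lengths in m; the calibration is good to about 2 mm. A picture is of the moment at which its call begins: read the wrist's pose just before it. camera_params takes no time and is no camera call; for the wrist camera it gives the pose at the moment of the call.
- manip.close_job(): hands the job in; it is judged then, once.
Trained networks look in the newest picture that a camera, given by its name, has taken for a name from the list of things; names that differ only in an ending like _2 or _b are one class to them, and where a whole thing is asked for, a point or a joint stands for the part that bears it (a point fixed in the world has none). Each returns a list of dicts, best first, with "score" (0 to 1); they miss things now and then, are a little off and sometimes report something else, mostly with a low value. They report only what shows in the picture. A call takes as long as a camera call.
- spotter.find_in(camera, thing): "point" ([x, y, z] in m, in the coordinates of the camera as it stood for that picture, good to about 4 mm: the middle of the surface that is visible of it).
- spotter.trace(camera, thing): "mask" (384x512 bool, what is visible of it).
The state is a dict: "t": time; "q": joint angles; "dq": joint speeds; "effort": joint torques, N m; "ee_pos": TCP position; "ee_rot": TCP orientation; "wrist_force": force on the tool from outside, world axes, zero at the start; "torque": the same for the moment, N m; "opening": opening from 0.0 (shut) to 1.0 (fully open); "finger_force": force on a finger pad.
Only numpy, scipy, OpenCV 4.12 (cv2) and the standard library are available. Lean on these libraries where they do the work, as an engineer would, in place of code of your own. Each camera call takes 0.05 s, during which the arm holds its last target. There are 200 camera calls.

## Working session

There is one attempt and no reset: what is moved stays moved. The work goes in short steps, Python scripts to look and compute and a shell command to move; the robot and the scene stay as the last step left them, time stands still between calls to the robot, and variables do not carry over. Pictures are saved under pics/ and viewed, at most 10 in all, crops included, and the job is handed in when it is done.

```bash
mkdir -p pics; cat > h.py <<'E'
import numpy as np, cv2
from workcell import state, cams, manip, spotter
def P(n):
    p=cams.camera_params(n); f=192/np.tan(np.radians(p["vertical_fov"])/2)
    R=cv2.Rodrigues(np.array(p["rvec"],float))[0]; return p,f,R,np.array(p["tvec"],float)
def w(n,pt,pp=None):
    p,f,R,t=pp or P(n); return R.T@(np.array(pt)-t)
def ray(n,uv,z,pp=None):
    p,f,R,t=pp or P(n); d=(np.array(uv,float)-[p["cx"],p["cy"]])/f
    s=d.copy()
    for _ in range(20): s=d/(1+p["k1"]*(s@s))
    o=-R.T@t; v=R.T@np.array([s[0],s[1],1]); return o+v*(z-o[2])/v[2]
def proj(n,X,pp=None):
    p,f,R,t=pp or P(n); c=R@np.array(X)+t; s=c[:2]/c[2]; return s*(1+p["k1"]*(s@s))*f+[p["cx"],p["cy"]]
E
python3 - <<'E'
from h import *
print(state()["ee_rot"],manip.grip_point_offset)
ims=[]
for n in ["top","side"]:
    im=cams.snapshot(n); cv2.imwrite(f"pics/{n}0.png",im[:,:,::-1])
    for th in ["wedge","microscope","short_foot","press_spot","lens_cap","dish","wash_bottle","jar","probe","rock"]:
        r=spotter.find_in(n,th)
        for q in r[:2]: print(n,th,round(q["score"],2),w(n,q["point"]).round(3),proj(n,w(n,q["point"])).round())
E
```

```text
[-1.18691806e-04  1.81875140e-01  9.83321489e-01 -5.18740421e-04] 0.0188
top wedge 0.61 [ 0.511 -0.043  0.01 ] [251. 237.]
top wedge 0.53 [ 0.649 -0.326  0.104] [344. 190.]
top microscope 0.56 [0.65  0.183 0.05 ] [179. 193.]
top microscope 0.29 [ 0.671 -0.054  0.009] [254. 188.]
top press_spot 0.72 [0.658 0.184 0.046] [178. 190.]
top lens_cap 0.57 [0.639 0.038 0.014] [226. 198.]
top dish 0.83 [ 0.671 -0.055  0.009] [254. 188.]
top wash_bottle 0.62 [ 0.65  -0.327  0.105] [345. 189.]
top jar 0.65 [ 0.44  -0.331  0.069] [346. 259.]
top jar 0.17 [0.657 0.181 0.048] [180. 191.]
top probe 0.73 [ 0.442 -0.331  0.07 ] [346. 258.]
top probe 0.58 [0.462 0.357 0.025] [124. 254.]
top rock 0.59 [ 0.531 -0.467  0.03 ] [385. 230.]
side wedge 0.64 [ 0.503 -0.049  0.009] [240. 231.]
side microscope 0.84 [0.649 0.185 0.046] [221. 160.]
side press_spot 0.62 [0.654 0.188 0.047] [222. 159.]
side lens_cap 0.58 [0.635 0.034 0.007] [252. 194.]
side dish 0.8 [ 0.676 -0.045  0.007] [280. 199.]
side wash_bottle 0.94 [ 0.632 -0.35   0.089] [362. 245.]
side jar 0.69 [ 0.424 -0.345  0.059] [305. 304.]
side jar 0.4 [ 0.636 -0.349  0.091] [363. 244.]
side probe 0.54 [0.458 0.347 0.02 ] [143. 171.]
side rock 0.73 [ 0.521 -0.473  0.025] [376. 321.]
side rock 0.22 [ 0.503 -0.052  0.006] [240. 232.]
```

View pics/top0.png

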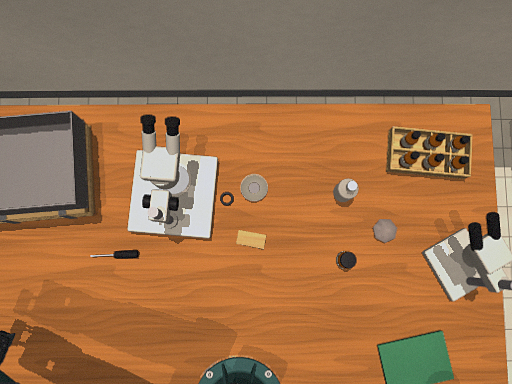

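View pics/side0.png

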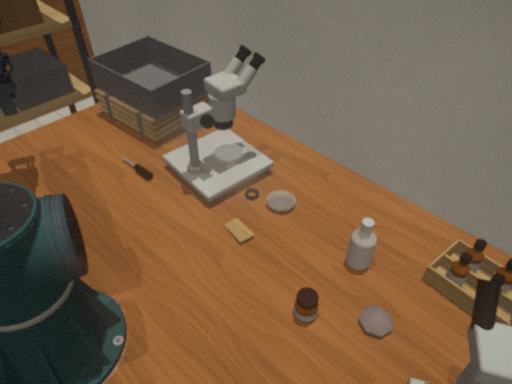

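Top view: the microscope base has corners near (135,150), (217,156), (212,240) and (129,234). The wedge is at (251,239), thin end towards the base's near-right corner at (212,240). Cap is at (227,199) and dish at (254,187). The side view agrees.

```bash
cat > m.py <<'E'
from h import *
from scipy.optimize import minimize
def wedge(n,im,pp=None):
    m=spotter.trace(n,"wedge"); m=m[0]["mask"].astype(np.uint8)
    c=max(cv2.findContours(m,0,cv2.CHAIN_APPROX_NONE)[0],key=cv2.contourArea)[:,0]
    g=np.array([ray(n,u,0.008,pp)[:2] for u in c]); r=cv2.minAreaRect((g*1000).astype(np.float32))
    return r, cv2.boxPoints(r).round(1).tolist(), m
E
python3 - <<'E'
from m import *
for n in ["top","side"]:
    im=cams.snapshot(n)
    r,b,m=wedge(n,im); print(n,"wedge",r,b)
    ms=spotter.trace(n,"microscope")
    print([(round(q["score"],2),int(q["mask"].sum()),np.argwhere(q["mask"]).mean(0).round()) for q in ms])
    q=[k["mask"] for k in ms][0]
    lab=(im.min(2)>135)&q
    vis=cv2.resize(im[:,:,::-1],None,fx=1,fy=1).copy()
    cs=cv2.findContours(q.astype(np.uint8),0,cv2.CHAIN_APPROX_NONE)[0]
    cv2.drawContours(vis,cs,-1,(0,0,255),1); cv2.drawContours(vis,cv2.findContours(m,0,1)[0],-1,(255,0,0),1)
    x0,y0=(110,110) if n=="top" else (130,30)
    cv2.imwrite(f"pics/{n}m.png",cv2.resize(vis[y0:y0+170 if n=="top" else y0+220,x0:x0+180],None,fx=2.6,fy=2.6,interpolation=2))
    pass
    np.save(f"{n}m.npy",q)
a=cv2.imread("pics/topm.png");b=cv2.imread("pics/sidem.png");s=np.zeros((580,940,3),np.uint8);s[:a.shape[0],:a.shape[1]]=a;s[:b.shape[0],470:470+b.shape[1]]=b[:580]
cv2.imwrite("pics/both.png",cv2.resize(s,None,fx=.85,fy=.85))
E
```

```text
top wedge ((508.3974609375, -42.128387451171875), (90.00428771972656, 45.54194641113281), 78.26127624511719) [[476.8999938964844, -81.5999984741211], [521.5, -90.80000305175781], [539.7999877929688, -2.700000047683716], [495.29998779296875, 6.599999904632568]]
[(0.77, 7863, array([186., 171.]))]
side wedge ((502.53369140625, -46.960426330566406), (89.79070281982422, 50.413082122802734), 78.48945617675781) [[468.8999938964844, -85.9000015258789], [518.2999877929688, -96.0], [536.2000122070312, -8.0], [486.79998779296875, 2.0999999046325684]]
[(0.79, 7758, array([134., 218.]))]
```

View pics/both.png

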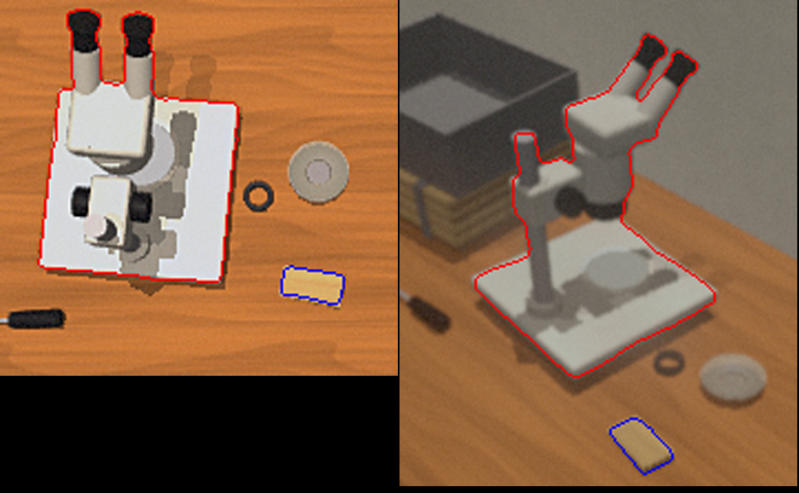

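```bash
cat > fit.py <<'E'
from m import *
def hull(n,x,y,a,L,pp):
    c,s=np.cos(a),np.sin(a)
    pts=[proj(n,[x+c*u-s*v,y+s*u+c*v,z],pp) for u,v,z in L]
    return cv2.convexHull(np.array(pts,np.float32))
base=[(u,v,z) for u in(-.13,.13) for v in(-.13,.13) for z in(.022,.046)]
wl=[(.045,v,z) for v in(-.0225,.0225) for z in(0,.003)]+[(-.045,v,z) for v in(-.0225,.0225) for z in(0,.016)]
def fit(data,L,x0,keep=None):
    pps={n:P(n) for n in data}
    def res(p):
        o=[]
        for n,c in data.items():
            h=hull(n,*p,L,pps[n]); d=np.array([cv2.pointPolygonTest(h,(float(u),float(v)),True) for u,v in c])
            d=np.abs(d-.4); o.append(np.minimum(d,2.).mean() )
        return sum(o)
    b=min((minimize(res,np.array(x0)+[0,0,da],method="Nelder-Mead",options=dict(initial_simplex=np.array(x0)+np.array([[0,0,da],[.02,0,da],[0,.02,da],[0,0,da+.1]]),xatol=1e-5,fatol=1e-5)) for da in(-.08,0,.08)),key=lambda r:r.fun)
    return b.x,b.fun
def cont(m): return max(cv2.findContours(m.astype(np.uint8),0,cv2.CHAIN_APPROX_NONE)[0],key=cv2.contourArea)[:,0]
E
python3 - <<'E'
from fit import *
T=cont(np.load("topm.npy"));S=cont(np.load("sidem.npy"))
T=T[(T[:,1]>165)&(T[:,0]>125)|(T[:,0]>190)]; S=S[(S[:,1]>160)]
for d in ({"top":T},{"side":S},{"top":T,"side":S}):
    x,f=fit(d,base,[.66,.19,-.05]); c,s=np.cos(x[2]),np.sin(x[2]); print("base",x.round(4),round(f,2),"foot",(x[:2]+[-.105*c+.105*s,-.105*s-.105*c]).round(4))
W={}
for n in("top","side"):
    im=cams.snapshot(n); W[n]=cont(wedge(n,im)[2])
for d in ({"top":W["top"]},{"side":W["side"]},W):
    x,f=fit(d,wl,[.508,-.043,1.37]); print("wedge",x.round(4),round(f,2))
E
```

```text
base [ 0.6506  0.2037 -0.0965] 0.38 foot [0.536  0.1093]
base [ 0.6515  0.2066 -0.0966] 0.38 foot [0.5368 0.1122]
base [ 0.651   0.2049 -0.0964] 0.91 foot [0.5364 0.1105]
wedge [ 0.5072 -0.0411  1.3696] 0.3
wedge [ 0.5042 -0.0434  1.3957] 0.24
wedge [ 0.5058 -0.0424  1.379 ] 0.85
```

```bash
python3 -m crank '[[0,-0.5,-0.53,0,0],[0,-0.5,-0.53,0,0],[0,-0.5,-0.53,0,0],[0,-0.5,-0.53,0,0],[0,-0.5,-0.53,0,0],[0,-0.5,-0.53,0,0],[0,-0.5,-0.53,0,0],[0,-0.5,-0.53,0,0],[0,-0.5,-0.53,0,0],[0,-0.5,-0.53,0,0]]'
```

```text
t: 2.85
ee_pos: [0.4173, 0.2482, 0.2142]
ee_rot: [0.0, 0.182, 0.983, 0.0]
wrist_force: [0.9, 0.4, -1.5]
opening: 0.003
finger_force: 0.0
```

```bash
python3 -m crank '[[0,-0.3,-0.635,0,0],[0,-0.3,-0.635,0,0],[0,-0.3,-0.635,0,0],[0,-0.3,-0.635,0,0],[0,-0.3,-0.635,0,0],[0,-0.3,-0.635,0,0],[0,-0.3,-0.635,0,0],[0,-0.3,-0.635,0,0],[0,-0.3,-0.635,0,0]]' && python3 -m crank '[[0,0,0,0,1],[0,0,0,0,1],[0,0,0,0,1],[0,0,0,0,1],[0,0,0,0,1],[0,0,0,0,1],[0,0,0,0,1],[0,0,0,0,1],[0,0,0,0,0]]'
python3 - <<'E'
from h import *
from scipy.spatial.transform import Rotation as Ro
s=state();q=s["ee_rot"];R=Ro.from_quat([q[1],q[2],q[3],q[0]]).as_matrix();print(R.round(3),s["q"])
d=np.array([.489,-.127,.1])-s["ee_pos"];print((R.T@d/.06).round(2))
print(Ro.from_matrix(R).as_matrix()[:2,0], np.arctan2(R[1,0],R[0,0]))
E
```

```text
t: 3.98
ee_pos: [0.4455, -0.1302, 0.2142]
ee_rot: [0.0, 0.182, 0.983, -0.0]
wrist_force: [0.6, 0.5, -0.8]
opening: 0.004
finger_force: 0.0
t: 5.1
ee_pos: [0.4455, -0.1287, 0.2141]
ee_rot: [0.0, 0.771, 0.637, 0.0]
wrist_force: [0.1, -0.3, -0.4]
opening: 0.008
finger_force: 0.0
[[ 0.189  0.982  0.   ]
 [ 0.982 -0.189 -0.   ]
 [-0.     0.    -1.   ]] [-3.31601416e-01 -5.76369846e-03  2.19976255e+00 -5.16830585e-05
  9.47348329e-01 -1.41415079e-01]
[0.17 0.71 1.9 ]
[0.18901226 0.98197472] 1.3806401497356753
```

```bash
python3 -m crank '[[0,0.085,0.355,0.5,0],[0,0.085,0.355,0.5,0],[0,0,0,0.4,0],[0,0,0,0,0]]'
python3 - <<'E'
from fit import *
pp=P("wrist"); im=cams.snapshot("wrist"); cv2.imwrite("pics/w1.png",im[:,:,::-1])
try:
    m=wedge("wrist",im,pp)[2]; c=cont(m); c=c[(c[:,0]>2)&(c[:,0]<509)&(c[:,1]>2)&(c[:,1]<381)]
    x,f=fit({"wrist":c},wl,[.506,-.0425,1.379]);print(x.round(4),f)
except Exception as e: print(e)
print(proj("wrist",[.506,-.0425,.01],pp),proj("wrist",[.5364,.1105,.046],pp))
E
```

```text
t: 5.6
ee_pos: [0.4882, -0.1264, 0.1286]
ee_rot: [-0.001, 0.77, 0.638, -0.001]
wrist_force: [-0.3, 0.3, 0.4]
opening: 0.003
finger_force: 0.0
[ 0.5082 -0.0401  1.3708] 0.3316664600769528
[259.71813487 104.03178894] [ 262.24102291 -127.25422124]
```

View pics/w1.png

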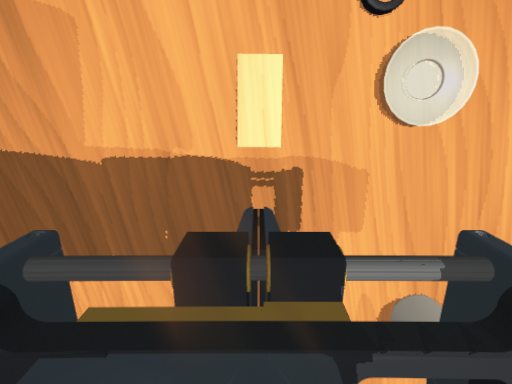

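The wrist view shows the wedge upright at cols 237–282, rows 54–147. It is centred on the fingers (col 259) and aimed straight along the push direction, so I'll lower the fingers behind it.

```bash
python3 -m crank '[[0,0,0.02,0.6,0],[0,0,0,0.6,0],[0,0,0,0.5,0],[0,0,0,0.3,0],[0,0,0,0,0]]' && python3 -m crank '[[0,0.2,0,0,0],[0,0.2,0,0,0],[0,0.1,0,0,0],[0,0.1,0,0,0],[0,0.1,0,0,0],[0,0,0,0,0]]'
```

```text
t: 6.32
ee_pos: [0.4903, -0.1271, 0.0099]
ee_rot: [-0.0, 0.771, 0.637, -0.0]
wrist_force: [0.3, 0.0, 0.6]
opening: 0.004
finger_force: 0.0
t: 7.08
ee_pos: [0.4983, -0.0854, 0.0099]
ee_rot: [-0.0, 0.771, 0.637, -0.0]
wrist_force: [0.4, -1.0, 0.2]
opening: 0.006
finger_force: 0.0
```

```bash
python3 -m crank '[[0,0.3,0,0.0,0],[0,0.3,0,0,0],[0,0.2,0,0,0],[0,0,0,0,0]]'; cat > look.py <<'E'
from fit import *
import sys
W={};g=[float(v) for v in sys.argv[1:4]]
for n in("top","side","wrist"):
    try:
        pp=P(n); im=cams.snapshot(n); c=cont(wedge(n,im,pp)[2]); c=c[(c[:,0]>2)&(c[:,0]<509)&(c[:,1]>2)&(c[:,1]<381)]
        x,f=fit({n:c},wl,g); print(n,x.round(4),round(f,2))
    except Exception as e: print(n,e)
E
python3 look.py .522 .02 1.37
```

```text
t: 7.58
ee_pos: [0.5076, -0.0377, 0.0099]
ee_rot: [-0.0, 0.771, 0.637, -0.0]
wrist_force: [-0.1, -0.6, -0.4]
opening: 0.005
finger_force: 0.0
top [0.5193 0.0236 1.4061] 0.82
side [0.5263 0.0185 1.0521] 1.04
wrist [0.5179 0.026  1.3841] 0.44
```

```bash
python3 -m crank '[[0,0.2,0.01,0,0],[0,0.2,0.01,0,0],[0,0.2,0.01,0,0],[0,0.2,0,0,0],[0,0.1,0,0,0],[0,0,0,0,0]]'; python3 look.py .53 .079 1.38
```

```text
t: 8.62
ee_pos: [0.5196, 0.0144, 0.0099]
ee_rot: [-0.0, 0.771, 0.637, 0.0]
wrist_force: [-0.6, -1.2, 0.1]
opening: 0.006
finger_force: 0.0
top list index out of range
side [0.53  0.079 1.3  ] 2.0
wrist [0.5296 0.0777 1.3797] 0.69
```

```bash
python3 -m crank '[[0,0.05,0,0,0],[0,0.05,0,0,0],[0,0.05,0,0,0],[0,0,0,0,0]]' | grep -E 'pos|wrist'; python3 -m crank '[[0,0.03,0,0,0],[0,0,0,0,0]]' | grep -E 'pos|wrist'; python3 -m crank '[[0,0,0,0,0]]' | grep -E 'pos|wrist'
```

```text
ee_pos: [0.5213, 0.0231, 0.0099]
wrist_force: [0.9, -0.1, 0.3]
ee_pos: [0.5216, 0.0247, 0.0099]
wrist_force: [0.1, 0.2, -0.1]
ee_pos: [0.5216, 0.0246, 0.0099]
wrist_force: [0.3, 0.9, 0.0]
```

```bash
python3 -m crank '[[0,0.03,0,0,0],[0,0,0,0,0]]' | grep -E 'pos|wrist'
```

```text
ee_pos: [0.5219, 0.0265, 0.0099]
wrist_force: [-0.7, -0.4, 0.1]
```

```bash
python3 -m crank '[[0,0.03,0,0,0],[0,0,0,0,0]]' | grep -E 'pos|wrist'
```

```text
ee_pos: [0.5223, 0.0282, 0.0099]
wrist_force: [-0.4, 0.1, -0.1]
```

```bash
python3 -m crank '[[0,0.03,0,0,0],[0,0,0,0,0]]' | grep -E 'pos|wrist'; python3 -m crank '[[0,0.02,0,0,0],[0,0,0,0,0]]' | grep -E 'pos|wrist'
```

```text
ee_pos: [0.5226, 0.03, 0.0099]
wrist_force: [1.1, 0.1, -0.5]
ee_pos: [0.5228, 0.0311, 0.0099]
wrist_force: [-0.3, -0.4, -0.3]
```

```bash
python3 -m crank '[[0,0.03,0,0,0],[0,0,0,0,0]]' | grep -E 'pos|wrist'; python3 -m crank '[[0,0.02,0,0,0],[0,0,0,0,0]]' | grep -E 'pos|wrist'
```

```text
ee_pos: [0.5232, 0.0329, 0.01]
wrist_force: [0.4, -1.5, 0.0]
ee_pos: [0.5234, 0.0341, 0.01]
wrist_force: [0.2, -0.1, -0.1]
```

```bash
python3 -m crank '[[0,0.03,0,0,0],[0,0,0,0,0]]' | grep -E 'pos|wrist'; python3 look.py .532 .095 1.38 | tail -1
```

```text
ee_pos: [0.5238, 0.0359, 0.0099]
wrist_force: [-0.4, -0.4, 0.2]
wrist list index out of range
```

```bash
python3 -m crank '[[0,0.03,0,0,0],[0,0,0,0,0]]' | grep -E 'pos|wrist'; python3 -m crank '[[0,0.02,0,0,0],[0,0,0,0,0]]' | grep -E 'pos|wrist'
```

```text
ee_pos: [0.5241, 0.0377, 0.0099]
wrist_force: [-0.3, 0.4, -0.3]
ee_pos: [0.5243, 0.0388, 0.0099]
wrist_force: [0.1, -1.0, 0.4]
```

```bash
python3 -m crank '[[0,0.03,0,0,0],[0,0,0,0,0]]' | grep -E 'pos|wrist'; python3 -c "
from h import *
im=cams.snapshot('wrist'); cv2.imwrite('pics/w2.png',im[:,:,::-1])"
```

```text
ee_pos: [0.5247, 0.0406, 0.01]
wrist_force: [0.5, -0.4, 0.7]
```

View pics/w2.png

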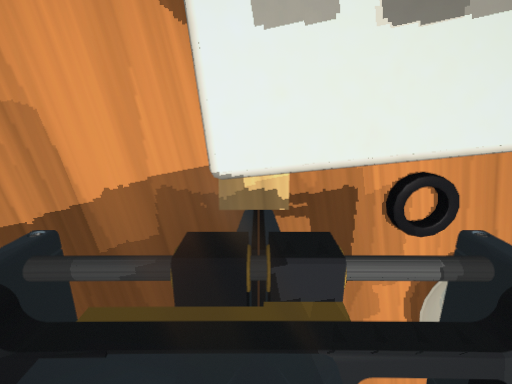

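The wedge (cols 218–289, rows 177–209) is sliding straight under the base corner at (212,175), centred on the foot line (col ~255). I'll keep pushing in small steps.

```bash
python3 -m crank '[[0,0.03,0,0,0],[0,0,0,0,0]]' | grep -E 'pos|wrist'; python3 -m crank '[[0,0.02,0,0,0],[0,0,0,0,0]]' | grep -E 'pos|wrist'
```

```text
ee_pos: [0.525, 0.0423, 0.0099]
wrist_force: [-0.1, -0.7, 0.9]
ee_pos: [0.5252, 0.0434, 0.0099]
wrist_force: [-1.3, -3.2, 0.3]
```

```bash
python3 -m crank '[[0,0.02,0,0,0],[0,0,0,0,0]]' | grep -E 'pos|wrist'; python3 -m crank '[[0,0.02,0,0,0],[0,0,0,0,0]]' | grep -E 'pos|wrist'
```

```text
ee_pos: [0.5254, 0.0445, 0.0099]
wrist_force: [-0.8, -4.7, 1.6]
ee_pos: [0.5255, 0.0456, 0.0099]
wrist_force: [-1.3, -5.6, 1.2]
```

Contact began at about y = 0.043 and the push has risen to 5.6 N, so the wedge is snug. I'll back off, rise and move above the press spot.

```bash
python3 -m crank '[[0,-0.1,0,0,0],[0,-0.25,0,0,0],[0,-0.25,0,0,0],[0,0,0,-0.5,0],[0,0,0,-0.5,0],[0,0,0,-0.5,0],[0,0,0,0,0]]'; cat > base.py <<'E'
from fit import *
for n in("top","side"):
    im=cams.snapshot(n); m=spotter.trace(n,"microscope")[0]["mask"]; C=cont(m)
    C=C[(C[:,1]>165)&(C[:,0]>125)|(C[:,0]>190)] if n=="top" else C[C[:,1]>160]
    x,f=fit({n:C},base,[.65,.2,-.09]); print(n,x.round(4),round(f,2))
E
python3 base.py; python3 look.py .5364 .107 1.38; python3 -c "
from h import *
im=cams.snapshot('wrist'); cv2.imwrite('pics/w3.png',im[:,:,::-1])"
```

```text
t: 14.52
ee_pos: [0.52, 0.0096, 0.1019]
ee_rot: [0.001, 0.772, 0.636, 0.001]
wrist_force: [0.1, 0.1, -0.4]
opening: 0.007
finger_force: 0.0
top [ 0.6514  0.2035 -0.0879] 0.72
side [ 0.651   0.2025 -0.0979] 1.14
top list index out of range
side [0.5326 0.1046 1.389 ] 0.78
wrist [0.536  0.1078 1.3803] 0.78
```

View pics/w3.png

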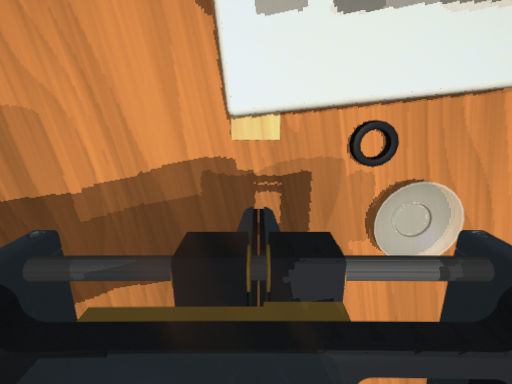

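The wedge sits under the corner at (255,127), and the microscope hasn't moved. Next is the press.

```bash
python3 -m crank '[[0,0.5,-0.05,0,0],[0,0.5,0,0,0],[0,0.5,0,0,0],[0,0,0,0.4,0],[0,0,0,0.3,0],[0,0,0,0.1,0],[0,0,0,0,0]]'
```

```text
t: 15.95
ee_pos: [0.5328, 0.0991, 0.0517]
ee_rot: [-0.0, 0.772, 0.636, -0.0]
wrist_force: [-0.0, 0.1, -1.0]
opening: 0.005
finger_force: 0.0
```

```bash
python3 -m crank '[[0,0,0,0.03,0],[0,0,0,0.02,0],[0,0,0,0,0]]'|grep -E 'pos|wrist'; python3 -m crank '[[0,0,0,0.02,0],[0,0,0,0,0]]'|grep -E 'pos|wrist'
```

```text
ee_pos: [0.5331, 0.0994, 0.0491]
wrist_force: [-0.8, 0.8, -0.4]
ee_pos: [0.5329, 0.0994, 0.0477]
wrist_force: [-0.2, 0.3, 0.8]
```

```bash
python3 -m crank '[[0,0,0,0.015,0],[0,0,0,0,0]]'|grep -E 'pos|wrist'; python3 -m crank '[[0,0,0,0.01,0],[0,0,0,0,0]]'|grep -E 'pos|wrist'
```

```text
ee_pos: [0.5329, 0.0994, 0.0468]
wrist_force: [0.0, 0.7, -0.7]
ee_pos: [0.533, 0.0994, 0.0462]
wrist_force: [0.1, 0.1, 0.5]
```

```bash
python3 -m crank '[[0,0,0,0.01,0],[0,0,0,0,0]]'|grep -E 'pos|wrist'
```

```text
ee_pos: [0.533, 0.0994, 0.0459]
wrist_force: [-2.2, -0.5, 6.3]
```

```bash
python3 -m crank '[[0,0,0,0.005,0],[0,0,0,0,0],[0,0,0,0,0]]'|grep -E 'pos|wrist'; python3 -m crank '[[0,0,0,0,0],[0,0,0,0,0],[0,0,0,0,0],[0,0,0,0,0]]'|grep -E 'pos|wrist'
```

```text
ee_pos: [0.533, 0.0993, 0.0458]
wrist_force: [-2.9, -1.0, 11.1]
ee_pos: [0.5331, 0.0994, 0.0458]
wrist_force: [-4.8, -1.0, 11.4]
```

The press reached 11 N with 0.1 mm of movement, so it's steady. I'll lift straight up, clear away and check.

```bash
python3 -m crank '[[0,0,0,-0.1,0],[0,0,0,-0.4,0],[0,0,0,-0.4,0],[0,-0.6,0,0,0],[0,-0.6,0,0,0],[0,-0.4,0,0,0],[0,0,0,0,0]]'; python3 base.py; python3 look.py .5364 .107 1.38;python3 -c "
from h import *
im=cams.snapshot('wrist'); cv2.imwrite('pics/w4.png',im[:,:,::-1])"
```

```text
t: 19.08
ee_pos: [0.5146, 0.0041, 0.0995]
ee_rot: [0.0, 0.772, 0.636, 0.0]
wrist_force: [0.7, 1.5, -0.7]
opening: 0.005
finger_force: 0.0
top [ 0.6508  0.2031 -0.0841] 0.65
side [ 0.6518  0.2052 -0.0982] 1.21
top list index out of range
side [0.5355 0.1066 1.3498] 0.86
wrist [0.5356 0.1077 1.3806] 0.86
```

View pics/w4.png

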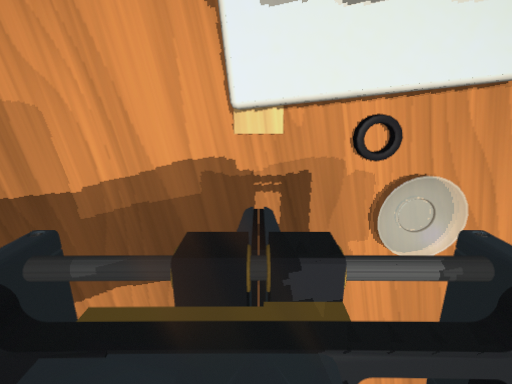

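The wedge is still under the corner (258,121), the microscope, cap and dish are where they were, and the arm is clear.

```bash
python3 -c "
from workcell import manip; print(manip.close_job())"
```

```text
the job is handed in; nothing more can be done
None
```

The wedge is snug under the short foot (final push 5.6 N), an 11 N press above it showed no rocking, the microscope and nearby lens cap and dish stayed where they were, and the job was handed in at about 19 s.

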